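Right the fallen climate probe and zero the shock dial

ROBOT

A 6-joint arm with a two-finger parallel gripper is mounted at the origin on the work surface. World frame = base frame: x ahead of the robot, y to its left, z up, the work surface at z = 0. Lengths are in mm, angles in rad, forces in N, time in s.
With the tool pointing down it reaches from about 250 to 775 mm from the base axis. Payload 4 kg.
Tool frame: the origin (TCP) lies between the finger pads; the fingertips stand 14 mm ahead of it and the grasp point (between the pads) lies 5 mm behind it; z points along the fingers, y is the line along which they close (so a half turn about z gives the same grasp; the last joint's range is limited). The gripper opens to 85 mm and grips with 20 to 120 N. Pads are 22 mm wide; open, the fingers measure 114 mm over their backs; the gripper's body (76 mm by 85 mm) begins 54 mm behind the grasp point. The pads swing forward as they close: fully open they stand 13 mm farther back than shut.
Start: joints at [1.051, 0.087, 1.371, -0, 1.684, -0.103], TCP at [222.67, 502.926, 245.341] pointing down, gripper open.
Joint ranges: [-3.1, 3.1], [-0.76, 2.03], [0.27, 2.55], [-1.08, 4.22], [0.17, 2.65], [-2.57, 2.57]. Speed limits (rad/s): [2.79, 2.79, 3.14, 3.14, 3.14, 3.14].

INTERFACE

Orientations are given as a unit quaternion [x, y, z, w].
In Python, from cell import robot gives the robot as it stands. The module is installed in compiled form; this text tells all that it offers.
- The arm moves only by the tool arm_command, never from a script. Its argument "plan" is one flat list of numbers, 6 for each row, row after row: the shift along the world's x, y, z in cm, then the turn, a rotation vector about the world's x, y, z in degrees. A call has 1 to 12 rows; each row is the pose to reach, as a shift and turn from the pose commanded when the call began; what a row does not reach only later rows make up. A row lasts 1/10 s, in which the tool goes at most 50 mm and 8.59 degrees, less where a joint would pass 70% of its speed; a pose out of reach is approached as far as the arm can. A call with a gripper value outside its range is refused whole. "jaw" is the closure, from 0 (fully open) to 1 (shut), set as the call begins (left out, the last holds). The fingers move at their own pace and stop on an object; "newtons" is the grip in N (left out, the last holds). Time passes only in rows, so rows that repeat a pose let the fingers close. It gives the time, the measured TCP pose, the force, the opening and the grip force at its end, in the units of the state.
- robot.sense(): the state, without advancing time (a new reading comes with each control period).
- robot.camera(name): name is "side" or "top" or "wrist"; returns (picture, depth): 480x640x3 uint8, red, green, blue; 480x640 float32, mm along the optical axis (not along the pixel's ray), 0 where there is no reading.
- robot.camera_model(name): a dict with "K" (3x3 intrinsics, pixels), "R" (3x3) and "t" (3): a world point X has camera coordinates R X + t; the wrist camera has in their place "mount" (4x4, takes a point from camera to tool coordinates, whose origin is the TCP and whose axes are the flange's). Camera axes: x right, y down, z forward; pixel columns grow to the right and rows downward; lengths in mm; the calibration is good to about 2 mm. A picture is of the moment at which its call begins: read the wrist's pose just before it. camera_model takes no time and is no camera call.
- robot.finish_job(): hands the job in; it is judged then, once.
Trained networks look in the newest picture that a camera, given by its name, has taken for a name from the list of things; names that differ only in an ending like _2 or _b are one class to them, and where a whole thing is asked for, a point or a joint stands for the part that bears it (a point fixed in the world has none). Each returns a list of dicts, best first, with "conf" (0 to 1); they miss things now and then, are a little off and sometimes report something else, mostly with a low value. They report only what shows in the picture. A call takes as long as a camera call. They do not tell look-alikes from the thing itself.
- robot.outline_of(camera, name): "mask" (480x640 bool, what is visible of it) and "rect" ([left, top, right, bottom] in pixels, round what is visible of it).
The state is a dict: "t": time; "q": joint angles; "joint_velocities": joint speeds; "joint_efforts": joint torques, N m; "ee_pos": TCP position; "tool_rot": TCP orientation; "wrist_force": force on the tool from outside, world axes, zero at the start; "ft_torque": the same for the moment, N m; "grip_width": finger opening in mm; "gripper_force": force on a finger pad.
Only numpy, scipy, OpenCV 4.12 (cv2) and the standard library are available. Lean on these libraries where they do the work, as an engineer would, in place of code of your own. Each camera call takes 0.05 s, during which the arm holds its last target. There are 200 camera calls.

TASK

The climate probe has toppled over in the deep draught shield, and the bump drove the red peak pointer of the shock dial up its scale. Stand the probe upright on its square foot inside the shield, without lifting it out over the walls, and let go of it; then turn the pointer knob back to its zero stop. Leave the loose weights where they are.

Things in the scene. Friction and masses are not known exactly. Their poses are not given: they have to be found in the camera images.
- shield: Draught shield: fixed open-topped box with clear glass walls and a white frame. Outer size 196 (own x) x 261 (own y) x 130 mm high; walls 8 mm thick all round, so 180 x 245 mm inside; floor plate 10 mm thick, inside depth 120 mm. Origin: centre of its underside, on the table; z up. It may stand on either side of the table.
- shield_floor (a point): Centre of the shield's inner floor, on its top face, 10 mm above the table.
- probe: Climate probe, loose, about 0.3 kg, 170 mm long: square steel foot 44 x 44 x 14 mm, stem 18 mm in diameter, orange ball at the other end. Origin: centre of the foot's underside; own x runs from foot to ball (up when it stands). At the start it lies level on the shield's floor, roughly along the shield's own y, ball towards +y, its axis 22 mm above the floor.
- probe_ball (a point): Centre of the probe's orange ball, 44 mm in diameter, 148 mm from the underside of the foot. Most of the probe's weight is at the foot end, so held by the ball with a light grip it swings like a pendulum about the line between the fingers.
- dial: Shock dial: fixed cream console 150 x 150 x 50 mm with a white round face of 136 mm diameter on top; a green mark and a small pin show zero, in the direction of its own x from the centre. Origin: centre of its underside, z up. It stands on the other side of the table from the shield.
- peak (a joint): Angle of the peak pointer and its knob, rad, about the dial's vertical axis: 0 = at the zero stop (pointer along the dial's own x, at the green mark), growing clockwise seen from above up to 2.4. To reset it, turn it counter-clockwise seen from above until it stops. It stays where it is left; friction about 0.04 N m.
- peak_grip (a point): Point on the knob's axis at mid grip height, 79 mm above the table. The black knob: a round hub 44 mm in diameter, 53 to 65 mm above the table, and on it a bar grip 46 mm long, 14 mm thick, up to 91 mm above the table. The bar lies along the pointer; its frame's x axis points along the red pointer.
- peak_tip (a point): Outer end of the red pointer, 56 mm from the knob's axis, 57 mm above the table.
- weight_a: Loose steel knob weight, 42 mm in diameter, 57 mm high, on the white pad; origin at the centre of its underside. Leave it.
- weight_b: Loose steel knob weight, 34 mm in diameter, 46 mm high, on the white pad; origin as above. Leave it.
- weight_c: Loose steel knob weight, 28 mm in diameter, 38 mm high, on the white pad; origin as above. Leave it.
Mind the look-alikes: they are no part of the job. What is meant by the probe is not blue or purple, and is the larger of those in its own colour.

How it is judged:
By the outcome, as a careful person would: the job done as asked, in the order asked, and still so for the second after the job is handed in, with the robot touching nothing.
It also fails if it takes over 54 s, if anything falls off the work surface, if the arm or the gripper's body presses on something with over 40 N, if the wrist force passes 120 N, or if a joint passes its speed limit or range.

## Working session

There is one attempt and no reset: what is moved stays moved. The work goes in short steps, Python scripts to look and compute and a tool call to move; the robot and the scene stay as the last step left them, time stands still between calls to the robot, and variables do not carry over. Pictures are saved under pics/ and viewed, at most 10 in all, crops included, and the job is handed in when it is done.

Besides the shell and the picture viewer there is one more tool, called after "Request:" as name(argument=value, ...), one argument or row to a line, values as JSON. arm_command: Moves the arm, as the interface text tells. Its arguments: {"type":"object","properties":{"plan":{"type":"array","items":{"type":"number"}},"jaw":{"type":"number"},"newtons":{"type":"number"}},"required":["plan"]}

```bash
mkdir -p pics; cat > h.py <<'E'
import numpy as np, cv2
from scipy.spatial.transform import Rotation as Rn
from cell import robot
def cam(name):
    s=robot.sense(); im,d=robot.camera(name); m=robot.camera_model(name); K=np.array(m["K"])
    if name=="wrist":
        T=np.eye(4);T[:3,:3]=Rn.from_quat(s["tool_rot"]).as_matrix();T[:3,3]=s["ee_pos"]
        C=T@np.array(m["mount"])
    else:
        R=np.array(m["R"]);C=np.eye(4);C[:3,:3]=R.T;C[:3,3]=-R.T@np.array(m["t"])
    v,u=np.mgrid[:480,:640]
    P=np.stack([(u-K[0,2])/K[0,0]*d,(v-K[1,2])/K[1,1]*d,d],-1)@C[:3,:3].T+C[:3,3]
    P[d==0]=np.nan
    return im,d,P,K,C
def ray(u,v,z,K,C):
    r=C[:3,:3]@np.array([(u-K[0,2])/K[0,0],(v-K[1,2])/K[1,1],1]); return C[:3,3]+r*(z-C[2,3])/r[2]
def save(im,n): cv2.imwrite("pics/"+n+".png",im[:,:,::-1])
E
python3 - <<'E'
from h import *
for c in("top","side"):
    im,d,P,K,C=cam(c); save(im,c+"0"); print(c,C[:3,3].round())
    for n in("shield","probe","probe_ball","dial","peak","peak_tip","weight_a"):
        for o in robot.outline_of(c,n)[:4]:
            p=P[o["mask"]]; print(n,round(o["conf"],2),np.round(o["rect"]),np.nanmedian(p,0).round(),np.nanmax(p[:,2]).round())
E
```

```text
top [375. -44. 988.]
shield 0.88 [293. 178. 445. 298.] [ 529. -174.   11.] 134.0
shield 0.37 [332. 130. 341. 145.] [ 743. -103.   26.] 45.0
probe 0.76 [448. 203. 501. 244.] [ 564. -393.   22.] 35.0
probe 0.76 [416. 131. 458. 178.] [ 723. -314.   20.] 34.0
probe 0.64 [377. 347. 461. 384.] [ 274. -266.   31.] 47.0
probe 0.55 [322. 219. 408. 254.] [ 527. -156.   41.] 58.0
probe_ball 0.98 [447. 201. 498. 245.] [ 563. -391.   21.] 35.0
probe_ball 0.97 [375. 347. 462. 387.] [ 274. -266.   31.] 47.0
probe_ball 0.73 [172. 247. 207. 279.] [465. 188.  67.] 94.0
probe_ball 0.68 [421. 131. 457. 176.] [ 723. -313.   20.] 34.0
dial 0.85 [147. 226. 234. 313.] [462. 188.  51.] 94.0
peak 0.85 [175. 249. 207. 278.] [464. 190.  69.] 94.0
peak_tip 0.93 [176. 247. 206. 279.] [466. 188.  67.] 94.0
weight_a 0.92 [277. 124. 297. 148.] [745.  -0.  38.] 63.0
weight_a 0.74 [332. 131. 341. 145.] [ 743. -103.   26.] 45.0
weight_a 0.58 [235. 124. 249. 142.] [748.  98.  32.] 52.0
side [ 254. -892.  675.]
probe 0.93 [334. 253. 366. 298.] [ 520. -116.   41.] 57.0
probe 0.8 [204. 325. 242. 423.] [ 270. -306.   31.] 48.0
probe 0.73 [400. 361. 481. 417.] [ 569. -410.   22.] 34.0
probe 0.59 [478. 309. 519. 359.] [ 699. -335.   21.] 32.0
probe_ball 0.81 [396. 360. 482. 417.] [ 567. -406.   21.] 34.0
probe_ball 0.74 [206. 325. 244. 423.] [ 270. -305.   31.] 48.0
probe_ball 0.7 [476. 312. 518. 360.] [ 705. -330.   20.] 32.0
probe_ball 0.6 [334. 257. 368. 298.] [ 520. -117.   41.] 131.0
dial 0.85 [238. 168. 328. 236.] [449. 161.  51.] 131.0
peak 0.81 [274. 174. 303. 194.] [464. 181.  72.] 96.0
peak_tip 0.74 [270. 172. 304. 194.] [463. 181.  71.] 96.0
weight_a 0.97 [424. 208. 447. 240.] [746. -12.  34.] 63.0
weight_a 0.74 [451. 242. 465. 268.] [ 744. -114.   24.] 45.0
weight_a 0.72 [409. 189. 425. 212.] [749.  90.  28.] 52.0
```

View pics/top0.png

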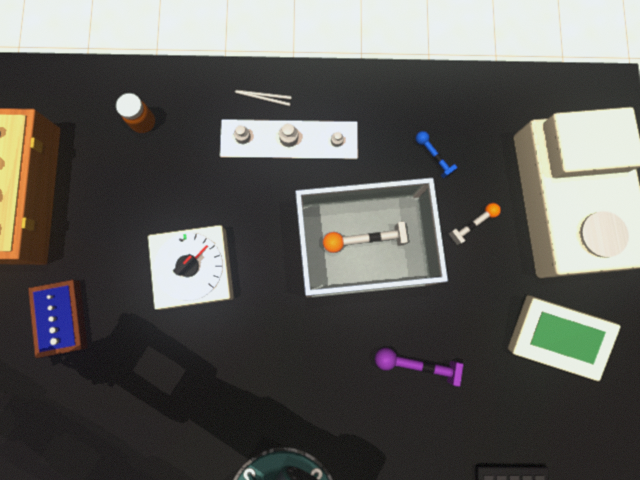

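View pics/side0.png

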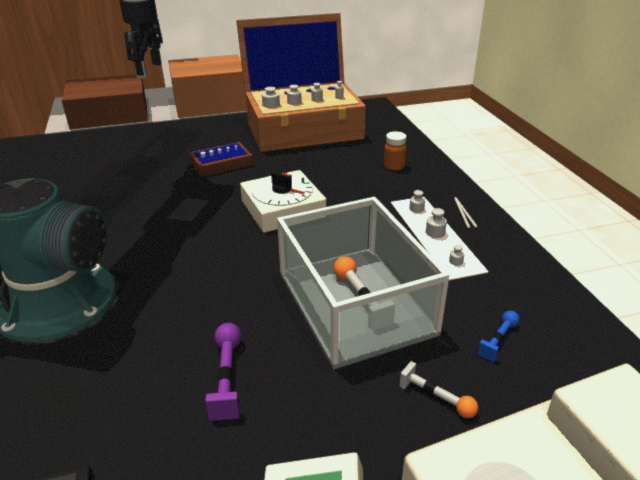

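The top view shows the target probe in the shield, with its ball at (333,242) and foot at (403,232). The dial is at (190,268), with the red pointer towards (207,246) and the green mark at (182,237). The smaller orange probe outside the shield is a look-alike.

```bash
python3 - <<'E'
from h import *
im,d,P,K,C=cam("top")
robot.outline_of("top","shield")
o=[x for x in robot.outline_of("top","shield")][0]["rect"]
v,u=np.mgrid[:480,:640]
box=(u>o[0]-6)&(u<o[2]+6)&(v>o[1]-6)&(v<o[3]+6)
q=P[box&(abs(P[...,2]-131)<6)][:,:2].astype(np.float32); print("rim",len(q),cv2.minAreaRect(q))
h=cv2.cvtColor(im,cv2.COLOR_RGB2HSV);H,S,V=h[...,0],h[...,1],h[...,2]
m=(u>320)&(u<348)&(v>228)&(v<256)&(H>4)&(H<20)&(S>150)
p=P[m];p=p[~np.isnan(p[:,0])]
A=np.c_[2*p,np.ones(len(p))];s=np.linalg.lstsq(A,(p**2).sum(1),rcond=None)[0];print("ball fit",s[:3],np.sqrt(s[3]+s[:3]@s[:3]))
mu,mv=u[m].mean(),v[m].mean();print("ball ray",mu,mv,ray(mu,mv,32,K,C))
b=(u>392)&(u<412)&(v>215)&(v<248)&(P[...,2]>45)&(P[...,2]<75); q=P[b][:,:2].astype(np.float32);print("foot",cv2.minAreaRect(q), q.mean(0))
# dial
D=(u>145)&(u<235)&(v>222)&(v<312)
q=P[D&(abs(P[...,2]-51)<5)][:,:2].astype(np.float32);print("dial",cv2.minAreaRect(q))
r=D&((H<6)|(H>174))&(S>120)&(V>80)
rp=np.array([ray(a,c,57,K,C)[:2] for a,c in zip(u[r],v[r])]);print("red",len(rp),rp.mean(0)); 
x,y,x0,y0=cv2.fitLine(rp.astype(np.float32),2,0,.01,.01).ravel();print("dir",np.degrees(np.arctan2(y,x)))
g=D&(H>40)&(H<85)&(S>100)
print("green",g.sum(),ray(u[g].mean(),v[g].mean(),51,K,C))
k=D&(P[...,2]>80);q=P[k][:,:2].astype(np.float32);print("bar",cv2.minAreaRect(q),np.nanmax(P[k][:,2]))
k2=D&(V<60)
print(robot.camera_model("wrist")["mount"]); print(robot.sense()["tool_rot"])
E
```

```text
rim 2151 ((519.4254150390625, -160.09375), (196.7658233642578, 261.3343200683594), 6.205033302307129)
ball fit [519.88869599 -95.57878695  33.80023882] 20.205959401595184
ball ray 332.86378737541526 241.90697674418604 [520.19285018 -95.39328084  32.        ]
foot ((539.322509765625, -235.64317321777344), (44.2547607421875, 15.26161003112793), 9.720036506652832) [ 538.90424 -234.68088]
dial ((465.40948486328125, 193.9560546875), (149.63809204101562, 150.03421020507812), 8.622762680053711)
red 69 [485.64424711 182.68357693]
dir -56.857227
green 9 [525.50645297 204.26715042  51.        ]
bar ((465.8299255371094, 194.04808044433594), (14.976799964904785, 45.44879150390625), 49.341064453125) 95.39997303124846
[[-5.98099284e-04 -9.59985183e-01 -2.80050156e-01  7.09522034e+01]
 [ 9.99999813e-01 -6.09899022e-04 -4.50103221e-05 -3.91082175e-01]
 [-1.27593074e-04 -2.80050131e-01  9.59985369e-01 -1.28869036e+02]
 [ 0.00000000e+00  0.00000000e+00  0.00000000e+00  1.00000000e+00]]
[2.06898954e-01 9.78362315e-01 5.59376115e-05 4.42429356e-06]
```

Request:
arm_command(
  plan=[29.7, -59.8, 0, 0, 0, -58.4, 29.7, -59.8, 0, 0, 0, -58.4, 29.7, -59.8, 0, 0, 0, -58.4, 29.7, -59.8, 0, 0, 0, -58.4, 29.7, -59.8, 0, 0, 0, -58.4, 29.7, -59.8, 0, 0, 0, -58.4, 29.7, -59.8, 0, 0, 0, -58.4, 29.7, -59.8, 0, 0, 0, -58.4, 29.7, -59.8, 0, 0, 0, -58.4, 29.7, -59.8, 0, 0, 0, -58.4, 29.7, -59.8, 0, 0, 0, -58.4, 29.7, -59.8, 0, 0, 0, -58.4],
  jaw=0,
  newtons=20,
)

```text
t: 2.15
ee_pos: [490.1, -36.5, 245.6]
tool_rot: [0.658, 0.753, 0.0, 0.0]
wrist_force: [1.7, 0.7, 0.0]
grip_width: 85.2
gripper_force: 0.0
```

Request:
arm_command(
  plan=[3.0, -5.9, 0, 0, 0, 0, 3.0, -5.9, 0, 0, 0, 0, 3.0, -5.9, -3, 0, 0, 0, 3.0, -5.9, -3, 0, 0, 0, 3.0, -5.9, -3, 0, 0, 0],
)

```text
t: 2.65
ee_pos: [518.9, -92.7, 214.9]
tool_rot: [0.658, 0.753, -0.0, -0.001]
wrist_force: [-0.2, -0.0, 0.7]
grip_width: 85.2
gripper_force: 0.0
```

```bash
python3 - <<'E'
from h import *
s=robot.sense();print(s["ee_pos"],s["q"])
im,d,P,K,C=cam("wrist");save(im,"w1")
h=cv2.cvtColor(im,cv2.COLOR_RGB2HSV);H,S=h[...,0],h[...,1]
m=((H>4)&(H<20)&(S>150)).astype(np.uint8)
n,l,st,ce=cv2.connectedComponentsWithStats(m);i=1+st[1:,4].argmax();m=l==i
p=P[m];p=p[~np.isnan(p[:,0])]
A=np.c_[2*p,np.ones(len(p))];s=np.linalg.lstsq(A,(p**2).sum(1),rcond=None)[0];print("ball fit",s[:3],np.sqrt(s[3]+s[:3]@s[:3]),ce[i],ray(*ce[i],32,K,C),st[i])
E
```

```text
[518.94131555 -92.74694025 214.89024374] [-2.84608266e-01  4.57859934e-02  1.47470370e+00  3.00380773e-04
  1.62327588e+00 -4.19929613e-01]
ball fit [519.15069097 -96.55526286  32.68095865] 21.524193253142997 [319.68079351 219.13029757] [519.24389587 -96.53720215  32.        ] [ 293  193   54   53 2218]
```

View pics/w1.png

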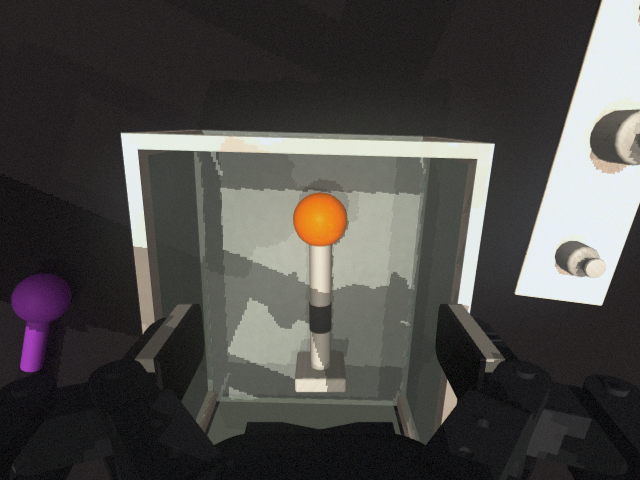

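The wrist view shows the ball at (320,219) with the stem running straight down the image, so the yaw is right. Descending.

Request:
arm_command(
  plan=[0, -0.2, -4, 0, 0, 0, 0, -0.2, -8, 0, 0, 0, 0, -0.2, -11.5, 0, 0, 0, 0, -0.2, -11.5, 0, 0, 0, 0, -0.2, -11.5, 0, 0, 0],
)

```text
t: 3.2
ee_pos: [520.2, -95.0, 102.0]
tool_rot: [0.658, 0.753, 0.0, 0.001]
wrist_force: [0.9, -0.9, 0.1]
grip_width: 85.5
gripper_force: 0.0
```

Slow final descent with y −1.5 mm and x −1 mm, then a light close.

Request:
arm_command(
  plan=[-0.1, -0.15, -2.5, 0, 0, 0, -0.1, -0.15, -4.5, 0, 0, 0, -0.1, -0.15, -6, 0, 0, 0, -0.1, -0.15, -7.3, 0, 0, 0, -0.1, -0.15, -7.3, 0, 0, 0, -0.1, -0.15, -7.3, 0, 0, 0],
)

```text
t: 3.8
ee_pos: [519.8, -97.2, 29.1]
tool_rot: [0.658, 0.753, 0.001, 0.001]
wrist_force: [0.6, 1.0, 0.4]
grip_width: 85.2
gripper_force: 0.0
```

Request:
arm_command(
  plan=[0, 0, 0, 0, 0, 0, 0, 0, 0, 0, 0, 0, 0, 0, 0, 0, 0, 0, 0, 0, 0, 0, 0, 0, 0, 0, 0, 0, 0, 0, 0, 0, 0, 0, 0, 0, 0, 0, 0, 0, 0, 0],
  jaw=1,
  newtons=20,
)

```text
t: 4.5
ee_pos: [518.9, -97.1, 28.1]
tool_rot: [0.658, 0.753, 0.0, 0.001]
wrist_force: [-1.5, -0.5, 6.1]
grip_width: 42.7
gripper_force: 20.0
```

Request:
arm_command(
  plan=[0, 0, 0.6, 0, 0, 0, 0, 0, 1.2, 0, 0, 0, 0.05, -0.4, 1.8, 0, 0, 0, 0.1, -0.8, 2.4, 0, 0, 0, 0.15, -1.2, 3.0, 0, 0, 0, 0.2, -1.6, 3.6, 0, 0, 0, 0.3, -2.0, 4.2, 0, 0, 0, 0.35, -2.4, 4.8, 0, 0, 0, 0.4, -2.8, 5.4, 0, 0, 0, 0.45, -3.2, 6.0, 0, 0, 0, 0.5, -3.6, 6.6, 0, 0, 0, 0.5, -3.6, 6.6, 0, 0, 0],
)

```text
t: 5.7
ee_pos: [524.1, -134.0, 94.6]
tool_rot: [0.658, 0.753, 0.0, 0.001]
wrist_force: [-0.8, -0.5, 0.6]
grip_width: 42.8
gripper_force: 20.5
```

```bash
python3 - <<'E'
from h import *
im,*_=cam("side");im2,*_=cam("wrist");save(np.hstack([cv2.resize(im[180:400,220:520],(400,293)),cv2.resize(im2,(390,293))]),"s1")
E
```

```text
(no output)
```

View pics/s1.png

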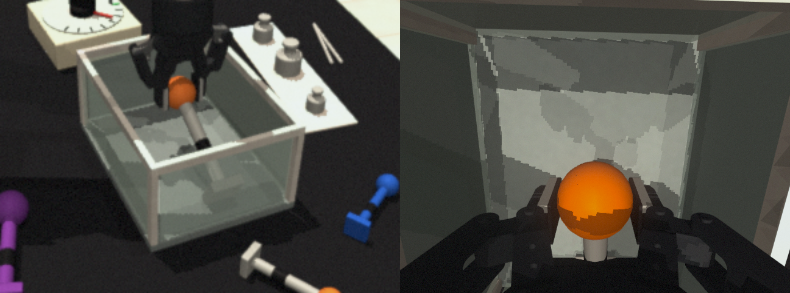

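The ball is held at (180,92) and the stem tilts down to a foot still on the floor, so the pendulum lift works. I continue up.

Request:
arm_command(
  plan=[0.05, -0.4, 0.6, 0, 0, 0, 0.1, -0.8, 1.2, 0, 0, 0, 0.15, -1.2, 1.8, 0, 0, 0, 0.2, -1.6, 2.4, 0, 0, 0, 0.3, -2.0, 3.0, 0, 0, 0, 0.35, -2.4, 3.6, 0, 0, 0, 0.4, -2.8, 4.2, 0, 0, 0, 0.45, -3.2, 4.8, 0, 0, 0, 0.5, -3.6, 5.4, 0, 0, 0, 0.5, -3.8, 5.9, 0, 0, 0, 0.5, -3.9, 6.4, 0, 0, 0, 0.5, -4.0, 6.9, 0, 0, 0],
)

```text
t: 7.0
ee_pos: [528.4, -172.8, 162.5]
tool_rot: [0.658, 0.753, 0.0, -0.0]
wrist_force: [-0.5, 0.7, -3.3]
grip_width: 42.7
gripper_force: 20.7
```

Request:
arm_command(
  plan=[0, 0, 0.2, 0, 0, 0, 0, 0, 0.2, 0, 0, 0, 0, 0, 0.2, 0, 0, 0, 0, 0, 0.2, 0, 0, 0, 0, 0, 0.2, 0, 0, 0, 0, 0, 0.2, 0, 0, 0, 0, 0, 0.2, 0, 0, 0, 0, 0, 0.2, 0, 0, 0, 0, 0, 0.2, 0, 0, 0, 0, 0, 0.2, 0, 0, 0],
)

```text
t: 8.0
ee_pos: [528.6, -172.9, 164.3]
tool_rot: [0.658, 0.753, 0.0, 0.0]
wrist_force: [-0.1, -0.5, -3.0]
grip_width: 42.7
gripper_force: 20.7
```

```bash
python3 - <<'E'
from h import *
im,*_=cam("side");im2,*_=cam("wrist");save(np.hstack([cv2.resize(im[180:400,220:520],(400,293)),cv2.resize(im2,(390,293))]),"s2")
E
```

```text
(no output)
```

View pics/s2.png

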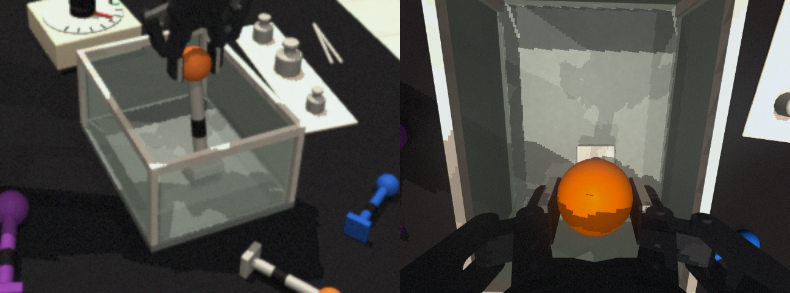

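The probe hangs with its foot about 10 mm above the floor, ball at (197,64) and foot at about (203,170). Lowering it slowly.

Request:
arm_command(
  plan=[0, 0, -0.2, 0, 0, 0, 0, 0, -0.4, 0, 0, 0, 0, 0, -0.6, 0, 0, 0, 0, 0, -0.7, 0, 0, 0, 0, 0, -0.8, 0, 0, 0, 0, 0, -0.9, 0, 0, 0, 0, 0, -0.9, 0, 0, 0, 0, 0, -0.9, 0, 0, 0],
)

```text
t: 8.9
ee_pos: [528.8, -173.2, 156.6]
tool_rot: [0.658, 0.753, 0.0, 0.001]
wrist_force: [-1.0, 0.8, 5.7]
grip_width: 42.6
gripper_force: 21.1
```

Request:
arm_command(
  plan=[0, 0, -0.05, 0, 0, 0, 0, 0, -0.1, 0, 0, 0, 0, 0, -0.1, 0, 0, 0, 0, 0, -0.1, 0, 0, 0],
)

```text
t: 9.3
ee_pos: [529.1, -173.3, 156.5]
tool_rot: [0.658, 0.753, 0.0, 0.001]
wrist_force: [-1.9, 0.8, 9.0]
grip_width: 42.5
gripper_force: 21.4
```

```bash
python3 - <<'E'
from h import *
im,d,P,K,C=cam("side")
v,u=np.mgrid[:480,:640];h=cv2.cvtColor(im,cv2.COLOR_RGB2HSV);H,S=h[...,0],h[...,1]
m=(u>330)&(u<400)&(v>200)&(v<260)&(H>4)&(H<20)&(S>150)
# predicted image axis if upright below ball
R=C[:3,:3].T;t=-R@C[:3,3]
pr=lambda X:(lambda c:(K@c)[:2]/c[2])(R@np.array(X)+t)
s=robot.sense()["ee_pos"];b=pr([s[0],s[1],s[2]+4]);print("ball",u[m].mean(),v[m].mean(),"pred",b,pr([s[0],s[1],s[2]-100]),pr([s[0],s[1],s[2]-140]))
save(cv2.resize(im[200:340,330:430],(570,600*133//100))[:600],"s3")
E
```

```text
ball 366.97452229299364 231.28450106157112 pred [365.51363326 231.30126275] [363.36565048 280.86289158] [362.60634956 298.38267371]
```

View pics/s3.png

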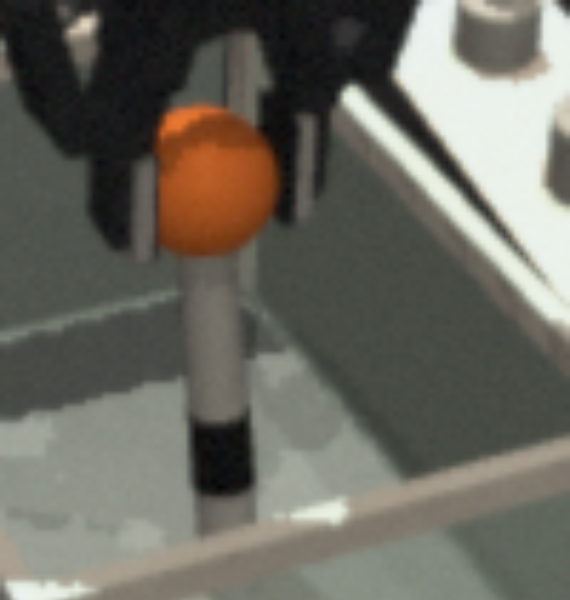

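```bash
python3 - <<'E'
from h import *
im,d,P,K,C=cam("side")
v,u=np.mgrid[:480,:640]
m=(u>358)&(u<378)&(v>246)&(v<292)&(np.linalg.norm(P[...,:2]-[529,-173],axis=-1)<28)&(P[...,2]>40)&(P[...,2]<130)
p=P[m];print(len(p))
for z in range(50,130,15):
    q=p[abs(p[:,2]-z)<8]; print(z,np.median(q,0).round(1) if len(q) else None)
A=np.c_[p[:,2],np.ones(len(p))];print(np.linalg.lstsq(A,p[:,:2],rcond=None)[0][0])
E
```

```text
394
50 [ 523.8 -197.3   56.7]
65 [ 525.7 -197.9   67.8]
80 [ 527.7 -196.7   81. ]
95 [ 528.  -193.1   94.8]
110 [ 527.1 -189.9  110.3]
125 [ 526.8 -186.9  123.1]
[-0.01160373  0.19013097]
```

The stem leans about 11° (foot towards −y), held by grip friction. The foot's edge is on the floor, so I pivot the probe upright by moving the ball to −y.

Request:
arm_command(
  plan=[0.05, -0.4, 0, 0, 0, 0, 0.1, -0.8, 0, 0, 0, 0, 0.15, -1.2, -0.05, 0, 0, 0, 0.2, -1.6, -0.05, 0, 0, 0, 0.25, -2.0, -0.1, 0, 0, 0, 0.3, -2.4, -0.1, 0, 0, 0, 0.35, -2.8, -0.15, 0, 0, 0, 0.35, -3.1, -0.15, 0, 0, 0, 0.35, -3.1, -0.15, 0, 0, 0],
)

```text
t: 10.3
ee_pos: [533.4, -204.8, 154.3]
tool_rot: [0.658, 0.753, 0.001, 0.002]
wrist_force: [0.8, -0.4, 7.0]
grip_width: 42.9
gripper_force: 21.6
```

```bash
cat > tilt.py <<'E'
from h import *
import sys
x,y=float(sys.argv[1]),float(sys.argv[2])
im,d,P,K,C=cam("side")
p=P[(np.linalg.norm(P[...,:2]-[x,y],axis=-1)<30)&(P[...,2]>45)&(P[...,2]<130)]
for z in range(50,130,15):
    q=p[abs(p[:,2]-z)<8]; print(z,len(q),np.median(q,0).round(1) if len(q) else None)
E
python3 tilt.py 532 -203
```

```text
50 1 [ 523.6 -207.2   57.6]
65 57 [ 528.3 -211.    67.7]
80 87 [ 529.4 -211.2   80.2]
95 83 [ 529.4 -210.6   94.3]
110 89 [ 530.3 -210.4  109.8]
125 69 [ 530.  -210.7  123.8]
```

Upright now. Releasing, then retreating straight up.

Request:
arm_command(
  plan=[0, 0, 0.1, 0, 0, 0, 0, 0, 0.1, 0, 0, 0, 0, 0, 0.1, 0, 0, 0, 0, 0, 0.1, 0, 0, 0, 0, 0, 0.1, 0, 0, 0, 0, 0, 0.1, 0, 0, 0],
  jaw=0,
)

```text
t: 10.95
ee_pos: [532.0, -203.9, 153.6]
tool_rot: [0.658, 0.753, -0.0, -0.0]
wrist_force: [-0.0, 0.0, -0.2]
grip_width: 85.4
gripper_force: 0.0
```

Request:
arm_command(
  plan=[0, 0, 1, 0, 0, 0, 0, 0, 3, 0, 0, 0, 0, 0, 6, 0, 0, 0, 0, 0, 9, 0, 0, 0, 0, 0, 11, 0, 0, 0, 0, 0, 11, 0, 0, 0],
)

```text
t: 11.55
ee_pos: [533.5, -204.7, 269.1]
tool_rot: [0.658, 0.753, 0.001, 0.004]
wrist_force: [0.4, 0.1, 0.4]
grip_width: 85.4
gripper_force: 0.0
```

```bash
python3 tilt.py 532 -203; python3 -c "
from h import *
print(robot.sense()['q'],robot.sense()['ee_pos'])
im,*_=cam('side');im2,*_=cam('wrist');save(np.hstack([cv2.resize(im[180:400,220:520],(400,293)),cv2.resize(im2,(390,293))]),'s4')"
```

```text
50 2 [ 524.3 -205.3   57. ]
65 57 [ 528.4 -211.2   67.8]
80 87 [ 529.2 -212.1   80.8]
95 86 [ 529.8 -211.5   95.4]
110 78 [ 529.4 -211.2  110.3]
125 70 [ 529.4 -211.6  123.5]
[-4.65513257e-01  1.26940571e-01  1.28593718e+00  7.24222268e-05
  1.72369721e+00 -6.00296063e-01] [ 532.81578719 -204.28679923  266.34429012]
```

View pics/s4.png

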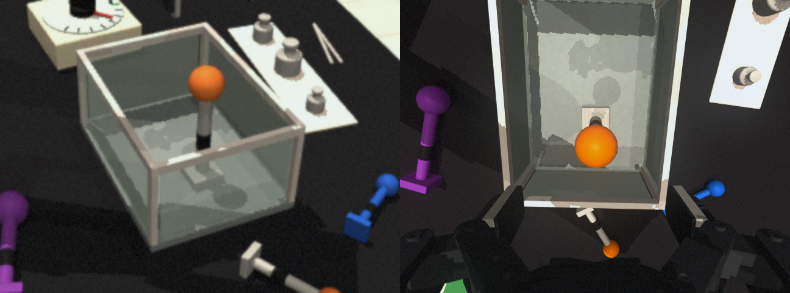

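The probe stands upright on its foot, with the ball at (206,83) above the foot at about (203,175), and is free. Now the dial: pointer at −40.7° and zero at about +8.6°, so I turn the tool 41.6°.

Request:
arm_command(
  plan=[-6.7, 39.9, 0, 0, 0, 41.6, -6.7, 39.9, 0, 0, 0, 41.6, -6.7, 39.9, 0, 0, 0, 41.6, -6.7, 39.9, 0, 0, 0, 41.6, -6.7, 39.9, 0, 0, 0, 41.6, -6.7, 39.9, 0, 0, 0, 41.6, -6.7, 39.9, 0, 0, 0, 41.6, -6.7, 39.9, 0, 0, 0, 41.6, -6.7, 39.9, -5, 0, 0, 41.6, -6.7, 39.9, -6, 0, 0, 41.6, -6.7, 39.9, -6, 0, 0, 41.6, -6.7, 39.9, -6, 0, 0, 41.6],
)

```text
t: 12.9
ee_pos: [465.7, 194.1, 204.5]
tool_rot: [0.348, 0.937, 0.0, 0.0]
wrist_force: [-0.2, 0.1, 0.4]
grip_width: 85.7
gripper_force: 0.0
```

```bash
cat > dial.py <<'E'
from h import *
import sys
s=robot.sense();print(s["ee_pos"],s["q"])
im,d,P,K,C=cam("wrist");save(im,sys.argv[1])
h=cv2.cvtColor(im,cv2.COLOR_RGB2HSV);H,S,V=h[...,0],h[...,1],h[...,2]
r=((H<6)|(H>174))&(S>150)&(V>80)&(np.linalg.norm(P[...,:2]-[465.5,194],axis=-1)<70)&(P[...,2]>40)
v,u=np.nonzero(r);rp=np.array([ray(a,c,57,K,C)[:2] for a,c in zip(u,v)]);print("red",len(rp),rp.mean(0))
x,y=cv2.fitLine(rp.astype(np.float32),2,0,.01,.01).ravel()[:2];print("dir",np.degrees(np.arctan2(y,x)))
g=(H>40)&(H<85)&(S>100)&(np.linalg.norm(P[...,:2]-[465.5,194],axis=-1)<75)
v,u=np.nonzero(g);print("green",len(u),ray(u.mean(),v.mean(),51,K,C))
q=P[(abs(P[...,2]-91)<6)&(V<90)&(np.linalg.norm(P[...,:2]-[465.5,194],axis=-1)<35)][:,:2].astype(np.float32);print("bar",len(q),cv2.minAreaRect(q))
E
python3 dial.py d1
```

```text
[465.73869308 194.10329971 204.49692462] [ 2.82641687e-01 -2.71519621e-03  1.54478211e+00 -2.89086570e-04
  1.59912035e+00 -5.76339399e-01]
red 330 [490.48007252 170.76019828]
dir -42.56815
green 958 [592.98511711 101.28224461  51.        ]
bar 1272 ((464.1736145019531, 194.39427185058594), (13.994956970214844, 44.855926513671875), 48.095176696777344)
```

View pics/d1.png

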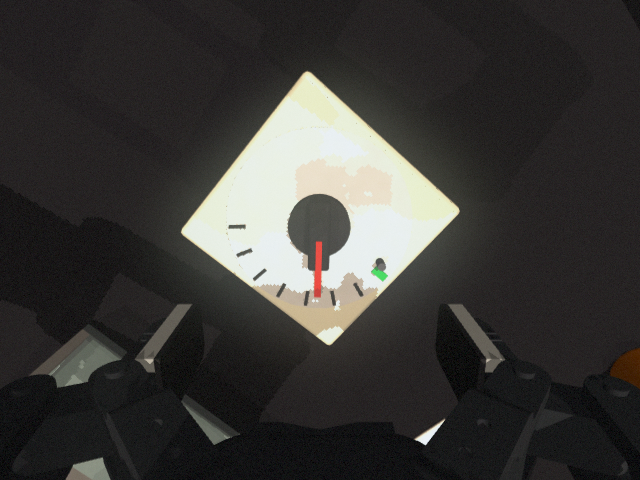

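The pointer runs straight down the image, (319,242) to (318,296), so the fingers are aligned across the bar. The green mark is at (380,274). Descending and gripping.

Request:
arm_command(
  plan=[-0.1, 0, -4, 0, 0, -1, -0.1, 0, -7, 0, 0, -1, -0.1, 0, -9.5, 0, 0, -1, -0.1, 0, -11, 0, 0, -1, -0.1, 0, -12, 0, 0, -1, -0.1, 0, -12, 0, 0, -1, -0.1, 0, -12, 0, 0, -1],
)

```text
t: 13.65
ee_pos: [465.4, 195.0, 85.6]
tool_rot: [0.356, 0.934, 0.001, 0.001]
wrist_force: [0.2, 0.2, -0.6]
grip_width: 85.4
gripper_force: 0.0
```

Request:
arm_command(
  plan=[0, 0, 0, 0, 0, 0, 0, 0, 0, 0, 0, 0, 0, 0, 0, 0, 0, 0, 0, 0, 0, 0, 0, 0, 0, 0, 0, 0, 0, 0, 0, 0, 0, 0, 0, 0, 0, 0, 0, 0, 0, 0, 0, 0, 0, 0, 0, 0, 0, 0, 0, 0, 0, 0],
  jaw=1,
  newtons=30,
)

```text
t: 14.55
ee_pos: [464.0, 195.0, 84.1]
tool_rot: [0.356, 0.935, -0.0, -0.0]
wrist_force: [-2.8, -1.4, 3.5]
grip_width: 13.4
gripper_force: 34.1
```

Request:
arm_command(
  plan=[0, 0, 0, 0, 0, 4, 0, 0, 0, 0, 0, 8, 0, 0, 0, 0, 0, 12, 0, 0, 0, 0, 0, 16, 0, 0, 0, 0, 0, 20, 0, 0, 0, 0, 0, 24, 0, 0, 0, 0, 0, 28, 0, 0, 0, 0, 0, 32, 0, 0, 0, 0, 0, 36, 0, 0, 0, 0, 0, 40, 0, 0, 0, 0, 0, 44, 0, 0, 0, 0, 0, 46],
)

```text
t: 15.75
ee_pos: [463.7, 194.4, 84.1]
tool_rot: [-0.039, 0.999, -0.001, -0.0]
wrist_force: [-1.7, -3.4, 5.2]
grip_width: 13.4
gripper_force: 34.2
```

```bash
python3 -c "
from h import *
print(robot.sense()['ft_torque'])"
```

```text
[-0.47590834  0.41607049 -0.07913335]
```

Request:
arm_command(
  plan=[0, 0, 0, 0, 0, 1, 0, 0, 0, 0, 0, 2, 0, 0, 0, 0, 0, 3, 0, 0, 0, 0, 0, 4, 0, 0, 0, 0, 0, 5, 0, 0, 0, 0, 0, 6, 0, 0, 0, 0, 0, 6, 0, 0, 0, 0, 0, 6],
)

```text
t: 16.55
ee_pos: [463.8, 194.3, 84.1]
tool_rot: [-0.089, 0.996, -0.001, -0.001]
wrist_force: [-3.0, -4.3, 5.5]
grip_width: 13.2
gripper_force: 35.6
```

```bash
python3 -c "
from h import *
s=robot.sense();print(s['ft_torque'],s['tool_rot'],s['q'])"
```

```text
[-0.50250063  0.55709715 -0.47826319] [-8.89760396e-02  9.96033465e-01 -5.64959729e-04 -5.30429723e-04] [ 2.84551629e-01  7.45505685e-02  1.71220824e+00 -9.23574326e-04
  1.35609405e+00 -1.46423513e+00]
```

The torque jump from 0.08 to 0.48 N m shows the zero stop is reached. Releasing and going up.

Request:
arm_command(
  plan=[0, 0, 0, 0, 0, 0, 0, 0, 0, 0, 0, 0, 0, 0, 0, 0, 0, 0, 0, 0, 0, 0, 0, 0, 0, 0, 0, 0, 0, 0, 0, 0, 0, 0, 0, 0, 0, 0, 2, 0, 0, 0, 0, 0, 6, 0, 0, 0, 0, 0, 10, 0, 0, 0, 0, 0, 13, 0, 0, 0, 0, 0, 13, 0, 0, 0],
  jaw=0,
)

```text
t: 17.65
ee_pos: [466.7, 195.9, 220.0]
tool_rot: [-0.09, 0.996, 0.001, 0.006]
wrist_force: [0.4, 1.3, -0.2]
grip_width: 85.3
gripper_force: 0.0
```

```bash
python3 dial.py d2; python3 tilt.py 532 -203
```

```text
[466.66354735 195.90094905 220.00446753] [ 2.85284701e-01 -1.24651660e-02  1.52372296e+00  1.59486342e-04
  1.61867246e+00 -1.46576072e+00]
red 259 [499.36468153 199.31804339]
dir 8.937646
green 1061 [635.4804384  273.82408999  51.        ]
bar 1124 ((463.8192138671875, 193.85728454589844), (44.910362243652344, 13.926040649414062), 8.67255687713623)
50 2 [ 524.6 -204.6   56.4]
65 57 [ 528.8 -211.7   67.7]
80 83 [ 529.4 -211.8   80.6]
95 82 [ 530.5 -211.4   94.9]
110 87 [ 529.3 -210.9  110. ]
125 69 [ 529.9 -211.4  123. ]
```

View pics/d2.png

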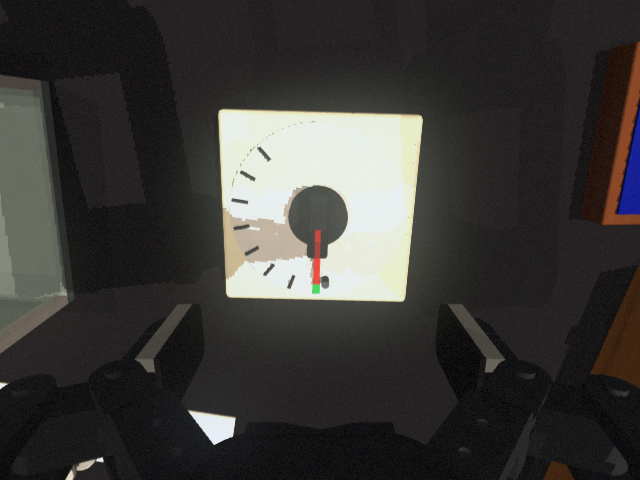

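The pointer lies on the green mark at (316,289), against the pin at (325,282). The probe still stands upright.

```bash
python3 -c "
from cell import robot
print(robot.finish_job())"
```

```text
the job is handed in; nothing more can be done
None
```

The probe stands upright and free on its foot inside the shield, the peak pointer is back at its zero stop, the weights were not touched, and the job is handed in.

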